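# Check a cast resin bar with a spring probe

## Robot

A 6-joint arm with a two-finger parallel gripper is mounted at the origin on a cart in front of the work surface, level with it; the furniture and walls round the work are solid. World frame = base frame: x ahead of the robot, y to its left, z up, the work surface at z = 0. Lengths are in mm, angles in rad, forces in N, time in s.
With the tool pointing down it reaches from about 275 to 725 mm from the base axis. Payload 15.9 kg.
Tool frame: the origin (TCP) lies where the fingers leave the gripper's body, on its centre line; the fingertips stand 73 mm ahead of it and the grasp point (between the pads) lies 54 mm ahead of it (ctrl.finger_overhang is the distance from the TCP to the fingertips, in mm); z points along the fingers, y is the line along which they close (so a half turn about z gives the same grasp; the last joint's range is limited). The gripper opens to 85 mm and grips with 20 to 120 N. Pads are 22 mm wide; open, the fingers measure 114 mm over their backs; the gripper's body (76 mm by 85 mm) begins 54 mm behind the grasp point. The pads swing forward as they close: fully open they stand 13 mm farther back than shut.
Start: joints at [0, 0.213, -0.034, 1.323, 0, 1.571], TCP at [499.986, -0, 303.906] pointing down, gripper open.
Joint ranges: [-2.98, 2.98], [-0.74, 1.72], [-1.14, 1.35], [-2.1, 2.04], [-1.57, 1.44], [-3.14, 3.14]. Speed limits (rad/s): [1.89, 1.89, 2.39, 2.57, 3.14, 3.14].

## Interface

Orientations are given as a unit quaternion [w, x, y, z].
In Python, from rig import status, grab_frame, order, masks_of, place_of, ctrl gives the robot as it stands.
- The arm moves only by the tool move_arm, never from a script. Its argument "moves" is a list of rows, each an object of numbers: "tx", "ty", "tz": the shift along the world's x, y, z in cm; "wx", "wy", "wz": the turn, a rotation vector about the world's x, y, z in rad; "gripper": the finger opening in cm, from 0 to 8.54. A call has 1 to 10 rows; each row is the pose to reach, as a shift and turn from the pose commanded when the call began; what a row does not reach only later rows make up. A row lasts 1/12 s, in which the tool goes at most 41.7 mm and 7.16 degrees, less where a joint would pass 70% of its speed; a pose out of reach is approached as far as the arm can. A call with a gripper value outside its range is refused whole. The fingers move at their own pace and stop on an object; "newtons" is the grip in N (left out, the last holds). Time passes only in rows, so rows that repeat a pose let the fingers close. It gives the time, the measured TCP pose, the force, the opening and the grip force at its end, in the units of the state.
- status.state(): the state, without advancing time (a new reading comes with each control period).
- grab_frame(name): name is "scene" or "side" or "wrist"; returns a dict with "pixels" (400x640x3 uint8, red, green, blue), "range_z" (400x640 float32, mm along the optical axis (not along the pixel's ray), 0 where there is no reading), "fov_y" (degrees; the focal length in pixels is half the picture's height over the tangent of half this angle, whatever the lens; pixels are square), "cx", "cy" (the principal point, pixels), "R" (3x3) and "t" (3): a world point X has camera coordinates R X + t; the wrist camera has in their place "mount" (4x4, takes a point from camera to tool coordinates, whose origin is the TCP and whose axes are the flange's). Camera axes: x right, y down, z forward; pixel columns grow to the right and rows downward; lengths in mm; the calibration is good to about 2 mm. A picture is of the moment at which its call begins: read the wrist's pose just before it.
- order.sign_off(): hands the job in; it is judged then, once.
Trained networks look in the newest picture that a camera, given by its name, has taken for a name from the list of things; names that differ only in an ending like _2 or _b are one class to them, and where a whole thing is asked for, a point or a joint stands for the part that bears it (a point fixed in the world has none). Each returns a list of dicts, best first, with "score" (0 to 1); they miss things now and then, are a little off and sometimes report something else, mostly with a low value. They report only what shows in the picture. A call takes as long as a camera call.
- masks_of(target, camera): "mask" (400x640 bool, what is visible of it) and "rect" ([centre column, centre row, width, height] as shares, 0 to 1, of the picture: columns of its width, rows of its height, round what is visible of it).
- place_of(target, camera): "centre" ([column, row] as shares, 0 to 1, of the picture: columns of its width, rows of its height: a listed point, or the origin of a listed thing).
The state is a dict: "clock": time; "joint_pos": joint angles; "qvel": joint speeds; "effort": joint torques, N m; "tool_pos": TCP position; "tcp_rot": TCP orientation; "ft_force": force on the tool from outside, world axes, zero at the start; "wrist_torque": the same for the moment, N m; "gripper_width": finger opening in mm; "gripper_force": force on a finger pad.
Only numpy, scipy, OpenCV 4.12 (cv2) and the standard library are available. Lean on these libraries where they do the work, as an engineer would, in place of code of your own. Each camera call takes 0.05 s, during which the arm holds its last target. There are 200 camera calls.

## Task

Lift the cream cast bar out of the aluminium mould, set it down flat, red spot up, in the middle of the round steel test table and let go of it. Then take the orange-handled spring probe out of its holder and press its tip gently on the red spot, the probe upright, with the brass plunger about half-way in (a push of about 3 N). Finish holding it there still, in the gripper; do not ram the plunger hard against its stop, do not drop the bar, and leave everything else where it stands.

Things in the scene. Friction and masses are not known exactly. Their poses are not given: they have to be found in the camera images.
- bar_center (a point): centre of the cast resin bar: cream, 80 (its x) x 36 (its y) x 24 (its z, up) mm, about 90 g, lying loose in the mould at the start with its sides parallel to the mould's; its upper 14 mm stand proud of the mould's walls
- spot (a point): centre of the red marked spot (disc 16 mm across) on the bar's top face, 24 mm from the bar's centre along its +x; same axes as the bar
- mould: open aluminium casting mould, fixed; 112 (x) x 76 (y) x 15 mm, origin at the centre of its underside; floor of the cavity 5 mm up, walls 10 mm high above it; in the middle of both long sides the wall is missing over 46 mm, leaving room for fingers to grip the bar across its 36 mm width right down to the floor
- anvil_top (a point): centre of the top face of the round test table, fixed: flat polished steel disc 110 mm across on a grey foot, top 30 mm above the worktop; straight ahead of the robot, between this table and the probe holder, stands a tall thermal cycler (front about 0.53 m from the robot axis), so swing round in front of it; a soap pump and a spray bottle stand to the right of the table, and a wall shelf overhangs the right edge
- holder: white and grey probe holder, fixed; foot 84x84 mm, top plate 72x72 mm whose upper face is 100 mm above the worktop; origin at the centre of the underside. The probe hangs upright in a 26 mm round hole in the middle of the top plate; lifting the probe straight up by 90 mm clears it
- probe_grip (a point): centre of the orange square handle (28x28 mm, 50 mm high, sides along this point's x and y, z along the probe to the handle's end) of the loose spring probe, about 190 g, 140 mm long. Below the handle come a collar 38 mm across (its underside rests on the holder's plate; its upper face is 25 mm below this point), a steel barrel 22 mm across and the brass plunger; the relaxed tip lies 115 mm below this point, and with the plunger halfway in 107 mm below
- probe_tip (a point): rounded tip (8 mm across) of the brass plunger at the probe's lower end; moves with the plunger
- plunger (a joint): how far the sprung plunger is pushed into the probe, 0 (out) to 0.016 m (fully in); spring 0.9 N at 0, 3.3 N at 8 mm, 5.7 N at 16 mm
- bar: the cast bar itself, origin at the centre of its underside
- probe: the spring probe itself, origin on its axis at the relaxed tip, z towards the handle
- anvil: the round test table itself, origin at the centre of its underside
- bottle: bystander: media bottle with orange cap and pink filling, 70x70x142 mm, loose; origin at the centre of its underside
- beaker: bystander: clear glass beaker, 66x66x86 mm, loose; origin at the centre of its underside
- plate: bystander: white 96-well plate with coloured wells, 85x128x15 mm, loose; origin at the centre of its underside
- vial: bystander: small white vial with green cap, 22x22x54 mm, loose; origin at the centre of its underside

How it is judged (in metres and radians):
On the way, in this order (a step that is already met when the one before it is completed fails the run):
1. the bar is lifted clear of the mould in the fingers (height (world z) of bar_center above 0.045 m and contact force between bar and the fingers above 0.5 N and contact force between bar and mould below 0.05 N), for 0.1 s.
2. the bar lies flat, spot up, in the middle of the test table, let go (horizontal distance between bar_center and anvil_top below 0.025 m and height (world z) of bar_center between 0.038 and 0.046 m and angle between bar_center's own z axis and vertical below 0.08 rad and contact force between bar and anvil above 0.2 N and contact force between bar and the fingers below 0.05 N), for 0.2 s.
3. the probe is lifted in the gripper out of its holder (height (world z) of probe_tip above 0.07 m and contact force between probe and the fingers above 1 N), for 0.1 s.
At the end, for the whole second after the job is handed in: Bar flat on the test table, spot up, within 25 mm of its centre, free of the fingers. Probe held in the fingers, upright within 0.14 rad, tip within 8 mm of the spot's centre, plunger 4 to 12 mm in (1 to 7 N), still, touching neither holder nor table (all of step 2 and horizontal distance between probe_tip and spot below 0.008 m and distance between probe_tip and spot below 0.01 m and value of joint plunger between 0.004 and 0.012 m and contact force between probe and bar between 1 and 7 N and angle between probe_grip's own z axis and vertical below 0.14 rad and contact force between probe and the fingers above 2 N and linear speed of probe below 0.02 m/s and contact force between probe and holder below 0.05 N and contact force between probe and anvil below 0.05 N); the arm keeps its last pose, push and grip.
It fails at once if the plunger is rammed against its stop (over 12 N on the bar) (contact force between probe and bar above 12 N).
It fails at once if the bar is let go in the air, more than 20 mm above the test table (height (world z) of bar_center above 0.062 m and contact force between bar and the fingers below 0.01 N).
It fails at once if a bystander is pushed more than 30 mm (distance of any of bottle, beaker, plate, vial from where it was at the start of the episode above 0.03 m).
It also fails if it takes over 70 s, if anything falls off the work surface, if the arm or the gripper's body presses on something with over 40 N, if the wrist force passes 120 N, or if a joint passes its speed limit or range.

## Working session

There is one attempt and no reset: what is moved stays moved. The work goes in short steps, Python scripts to look and compute and a tool call to move; the robot and the scene stay as the last step left them, time stands still between calls to the robot, and variables do not carry over. Pictures are saved under pics/ and viewed, at most 10 in all, crops included, and the job is handed in when it is done.

Besides the shell and the picture viewer there is one more tool, called after "Emit:" as name(argument=value, ...) on one line, values as JSON. move_arm: Moves the arm, as the interface text tells. Its arguments: {"type":"object","properties":{"moves":{"type":"array","items":{"type":"object","properties":{"tx":{"type":"number"},"ty":{"type":"number"},"tz":{"type":"number"},"wx":{"type":"number"},"wy":{"type":"number"},"wz":{"type":"number"},"gripper":{"type":"number"}}}},"newtons":{"type":"number"}},"required":["moves"]}

```bash
mkdir -p pics; cat > h.py <<'E'
import numpy as np, cv2
from scipy.spatial.transform import Rotation as Ro
from rig import status, grab_frame, order, masks_of, place_of, ctrl
def frame(n):
    s=status.state(); f=grab_frame(n)
    if n=="wrist":
        q=s["tcp_rot"]; Rt=Ro.from_quat([q[1],q[2],q[3],q[0]]).as_matrix()
        M=np.array(f["mount"]); f["Rc"]=Rt@M[:3,:3]; f["C"]=Rt@M[:3,3]+np.array(s["tool_pos"])
    else:
        R=np.array(f["R"]); f["Rc"]=R.T; f["C"]=-R.T@np.array(f["t"])
    f["f"]=200/np.tan(np.radians(f["fov_y"])/2); return f
def cloud(f,m=None):
    z=f["range_z"]; v,u=np.nonzero((z>0)&(m if m is not None else True)); d=z[v,u]
    P=np.c_[(u-f["cx"])/f["f"]*d,(v-f["cy"])/f["f"]*d,d]
    return P@f["Rc"].T+f["C"]
def ray(f,c,z):
    d=f["Rc"]@np.array([(c[0]*640-f["cx"])/f["f"],(c[1]*400-f["cy"])/f["f"],1]); return f["C"]+d*(z-f["C"][2])/d[2]
def save(f,n): cv2.imwrite(f"pics/{n}.png",f["pixels"][:,:,::-1])
E
python3 - <<'E'
from h import *
np.set_printoptions(precision=1,suppress=True)
H=dict(bar_center=17,spot=29,mould=0,anvil_top=30,holder=0,probe_grip=128,bottle=0,beaker=0,plate=0,vial=0)
ims=[]
for c in("scene","side"):
    f=frame(c); ims.append(f["pixels"]); print(c,f["C"])
    for n,z in H.items():
        p=place_of(n,c)[:1]
        m=masks_of(n,c)[:1] if n not in("anvil_top",) else []
        s=[]
        if m:
            P=cloud(f,m[0]["mask"]); s=[m[0]["score"],np.percentile(P,5,axis=0),np.percentile(P,95,axis=0)] if len(P) else []
        if p: print(n,round(p[0]["score"],2),p[0]["centre"],ray(f,p[0]["centre"],z),*s)
        else: print(n,"none",*s)
cv2.imwrite("pics/a.png",cv2.resize(np.vstack(ims),(480*1,600))[:,:,::-1])
cv2.imwrite("pics/s1.png",ims[0][:,:,::-1])
E
```

```text
scene [ -20.6 1194.7  804.8]
bar_center 0.45 [0.6014, 0.543] [ 399.1 -202.9   17. ] 0.6 [ 365.6 -201.1   13.6] [ 434.9 -160.9   31.6]
spot 0.5 [0.593, 0.5363] [ 417.7 -193.5   29. ] 0.68 [417.7 289.8 105.9] [441.  312.7 158. ]
mould 0.75 [0.5945, 0.5583] [ 408.1 -180.5    0. ] 0.68 [ 346.4 -188.7    2.5] [ 456.6 -138.1   17.7]
anvil_top 0.75 [0.5616, 0.4867] [ 548.2 -321.8   30. ]
holder 0.78 [0.4969, 0.7345] [438.2 291.7   0. ] 0.86 [394.3 264.1   8.4] [464.5 337.6 101.7]
probe_grip 0.67 [0.5036, 0.6395] [427.9 279.7 128. ] 0.48 [417.7 289.5 104.7] [441.9 312.7 157.9]
bottle none
beaker 0.57 [0.537, 0.464] [ 668.2 -439.7   -0. ] 0.71 [ 365.8 -198.5    9. ] [ 432.9 -160.    31.6]
plate none 0.6 [423.   60.4   2.7] [496.8 165.1  17.6]
vial none
side [ 535.5 1121.2  870.4]
bar_center 0.74 [0.5559, 0.4415] [ 400.7 -211.2   17. ] 0.74 [ 364.7 -203.    12.2] [ 432.6 -162.6   32.8]
spot 0.75 [0.5442, 0.436] [ 430.7 -206.4   29. ] 0.64 [ 368.9 -204.1   12.2] [ 436.1 -162.6   32.8]
mould 0.58 [0.5564, 0.4477] [ 397.7 -219.9    0. ] 0.71 [ 365.4 -198.6   13.9] [ 432.1 -162.6   32.7]
anvil_top 0.78 [0.4989, 0.4005] [ 544.3 -304.7   30. ]
holder none 0.58 [395.  273.3   6.5] [470.9 337.1 102.1]
probe_grip none 0.55 [418.8 292.1 105.9] [447.5 312.4 158.9]
bottle none 0.54 [ 488.8 -358.7    7.6] [ 574.7 -266.5   34.1]
beaker 0.61 [0.4537, 0.3638] [ 675.3 -474.8    0. ] 0.48 [ 365.2 -204.7   12.2] [ 436.2 -162.6   32.7]
plate 0.76 [0.53, 0.5958] [470.2 132.5   0. ]
vial 0.5 [0.5539, 0.8365] [438.6 492.5   0. ] 0.56 [431.6 481.4  46. ] [445.6 507.7  66. ]
```

View pics/s1.png

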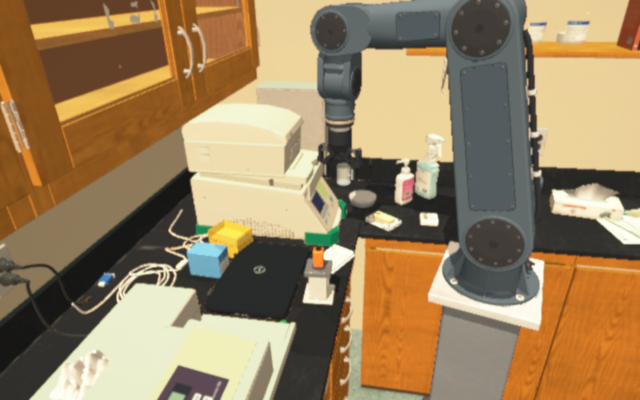

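The scene picture shows the bar in the mould near pixel (384,220), the test table at (362,198), the beaker at (343,175), and the probe in its holder at (319,275). I'll go above the mould to look from close by.

Emit:
move_arm(moves=[{"tx": -3, "ty": -3}, {"tx": -5, "ty": -6}, {"tx": -7, "ty": -9}, {"tx": -9, "ty": -12}, {"tx": -11, "ty": -15}, {"tx": -11, "ty": -18}, {"tx": -11, "ty": -18}, {"tx": -11, "ty": -18}])

```text
schema error: expected keys tx, ty, tz, wx, wy, wz, gripper
```

```bash
python3 - <<'E'
from h import *
np.set_printoptions(precision=1,suppress=True)
f=frame("wrist"); save(f,"w1"); print(f["C"],status.state()["tcp_rot"],status.state()["tool_pos"])
for n,z in dict(bar_center=29,spot=29,mould=15,anvil_top=30,beaker=0).items():
    for p in place_of(n,"wrist")[:2]: print(n,round(p["score"],2),p["centre"],ray(f,p["centre"],z))
P=cloud(f); 
m=(abs(P[:,0]-400)<80)&(abs(P[:,1]+180)<70)&(P[:,2]>25)&(P[:,2]<34)
B=P[m]; print(len(B),B.mean(0),cv2.minAreaRect(B[:,:2].astype(np.float32)))
m=(P[:,0]>450)&(P[:,1]<-240)&(P[:,2]>26)&(P[:,2]<34);D=P[m]
if len(D): print(len(D),D.mean(0),cv2.minEnclosingCircle(D[:,:2].astype(np.float32)))
E
```

```text
[499.7  68.1 373.4] [0.  0.7 0.7 0. ] [500.    0.  303.9]
bar_center 0.61 [0.3806, 0.793] [ 402.9 -183.4   29. ]
spot 0.9 [0.4103, 0.8117] [ 426.6 -194.6   29. ]
mould 0.61 [0.3883, 0.7588] [ 406.7 -172.8   15. ]
1476 [ 404.1 -186.5   28.1] ((402.84063720703125, -187.1206817626953), (37.256858825683594, 78.67899322509766), 70.55248260498047)
```

View pics/w1.png

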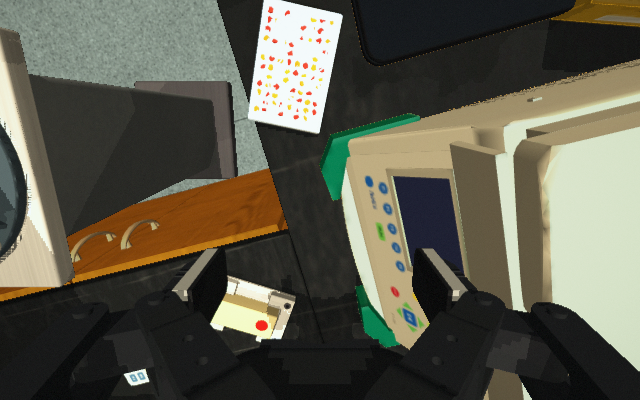

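The wrist picture shows the bar and mould near pixel (250,305), with the red spot at (262,325). The bar is at about (403,-187) and its long axis points at -19°. The fingers close along world x now, so I turn +1.23 rad.

Emit:
move_arm(moves=[{"tx": -2, "ty": -3, "tz": 0, "wx": 0, "wy": 0, "wz": 0.12, "gripper": 8.5}, {"tx": -4, "ty": -6, "tz": 0, "wx": 0, "wy": 0, "wz": 0.24, "gripper": 8.5}, {"tx": -6, "ty": -9, "tz": 0, "wx": 0, "wy": 0, "wz": 0.36, "gripper": 8.5}, {"tx": -8, "ty": -12, "tz": 0, "wx": 0, "wy": 0, "wz": 0.48, "gripper": 8.5}, {"tx": -9, "ty": -14, "tz": 0, "wx": 0, "wy": 0, "wz": 0.6, "gripper": 8.5}, {"tx": -9.7, "ty": -16, "tz": 0, "wx": 0, "wy": 0, "wz": 0.72, "gripper": 8.5}, {"tx": -9.7, "ty": -18, "tz": -1, "wx": 0, "wy": 0, "wz": 0.84, "gripper": 8.5}, {"tx": -9.7, "ty": -18.7, "tz": -4, "wx": 0, "wy": 0, "wz": 0.96, "gripper": 8.5}, {"tx": -9.7, "ty": -18.7, "tz": -7, "wx": 0, "wy": 0, "wz": 1.08, "gripper": 8.5}, {"tx": -9.7, "ty": -18.7, "tz": -8, "wx": 0, "wy": 0, "wz": 1.2, "gripper": 8.5}])

```text
clock: 3.13
tool_pos: [401.6, -187.0, 220.5]
tcp_rot: [-0.002, 0.182, 0.983, 0.0]
ft_force: [-0.2, -0.0, -0.2]
gripper_width: 84.8
gripper_force: 0.0
```

Emit:
move_arm(moves=[{"tx": 0, "ty": 0, "tz": 0, "wx": 0, "wy": 0, "wz": 0.03, "gripper": 8.5}, {"tx": 0, "ty": 0, "tz": 0, "wx": 0, "wy": 0, "wz": 0.03, "gripper": 8.5}, {"tx": 0, "ty": 0, "tz": 0, "wx": 0, "wy": 0, "wz": 0.03, "gripper": 8.5}])

```text
clock: 3.38
tool_pos: [403.1, -187.0, 224.1]
tcp_rot: [0.0, 0.17, 0.985, -0.0]
ft_force: [-0.4, -0.1, 0.3]
gripper_width: 85.0
gripper_force: 0.0
```

```bash
cat > look.py <<'E'
from h import *
np.set_printoptions(precision=1,suppress=True)
s=status.state();print(s["tcp_rot"],s["tool_pos"],s["joint_pos"],s["clock"])
f=frame("wrist"); save(f,"w2"); print(f["C"])
for n,z in dict(bar_center=29,spot=29,mould=15,anvil_top=30,beaker=0).items():
    for p in place_of(n,"wrist")[:2]: print(n,round(p["score"],2),p["centre"],ray(f,p["centre"],z))
P=cloud(f)
m=(abs(P[:,0]-400)<80)&(abs(P[:,1]+180)<70)&(P[:,2]>25)&(P[:,2]<34)
B=P[m]; print(len(B),B.mean(0),cv2.minAreaRect(B[:,:2].astype(np.float32)))
for n in("anvil","beaker"):
    for m in masks_of(n,"wrist")[:1]:
        Q=cloud(f,m["mask"]); print(n,m["score"],np.percentile(Q,3,axis=0),np.percentile(Q,97,axis=0))
E
python3 look.py
```

```text
[ 0.   0.2  1.  -0. ] [ 403.1 -187.   224.1] [-0.4  0.1 -0.3  1.1  0.  -0.1] 3.3833
[ 339.  -163.9  293.6]
bar_center 0.86 [0.4955, 0.4715] [ 398.4 -187.1   29. ]
spot 0.72 [0.5017, 0.552] [ 427.6 -193.8   29. ]
anvil_top 0.87 [0.38, 0.885] [ 535.6 -316.3   30. ]
beaker 0.49 [0.4917, 0.47] [ 403.6 -191.7    0. ]
3593 [ 400.2 -187.    28.4] ((401.6801452636719, -187.74755859375), (35.84999084472656, 79.92485809326172), 71.3012466430664)
anvil 0.77 [ 479.7 -326.8    5.2] [ 531.9 -262.1   30.8]
beaker 0.68 [ 480.  -326.4    5.4] [ 531.4 -262.7   30.7]
```

View pics/w2.png

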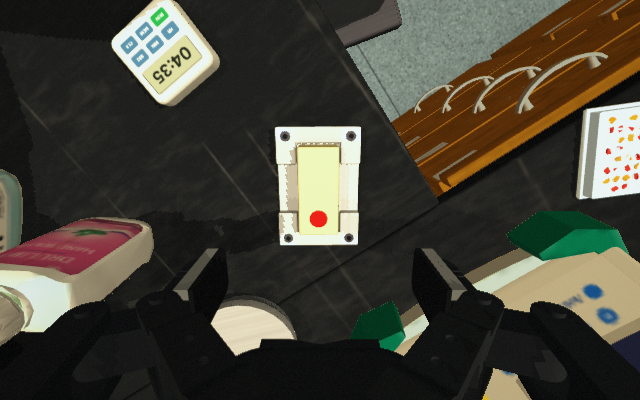

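The wrist picture shows the bar centred at (318,190) with the spot at (318,218). The test table's edge is at (250,325) and the pump sits well to the left. Descending to grip.

Emit:
move_arm(moves=[{"tx": -0.1, "ty": -0.1, "tz": -3, "wx": 0, "wy": 0, "wz": 0.01, "gripper": 6.5}, {"tx": -0.1, "ty": -0.1, "tz": -6, "wx": 0, "wy": 0, "wz": 0.01, "gripper": 6.5}, {"tx": -0.1, "ty": -0.1, "tz": -9, "wx": 0, "wy": 0, "wz": 0.01, "gripper": 6.5}, {"tx": -0.1, "ty": -0.1, "tz": -11.5, "wx": 0, "wy": 0, "wz": 0.01, "gripper": 6.5}, {"tx": -0.1, "ty": -0.1, "tz": -13.5, "wx": 0, "wy": 0, "wz": 0.01, "gripper": 6.5}, {"tx": -0.1, "ty": -0.1, "tz": -14.2, "wx": 0, "wy": 0, "wz": 0.01, "gripper": 6.5}, {"tx": -0.1, "ty": -0.1, "tz": -14.2, "wx": 0, "wy": 0, "wz": 0.01, "gripper": 6.5}], newtons=30)

```text
clock: 4.37
tool_pos: [401.2, -187.6, 80.8]
tcp_rot: [-0.001, 0.165, 0.986, 0.0]
ft_force: [-0.6, 1.1, 0.7]
gripper_width: 65.0
gripper_force: 0.0
```

Emit:
move_arm(moves=[{"tx": 0, "ty": 0, "tz": 0, "wx": 0, "wy": 0, "wz": 0, "gripper": 2.5}, {"tx": 0, "ty": 0, "tz": 0, "wx": 0, "wy": 0, "wz": 0, "gripper": 2.5}, {"tx": 0, "ty": 0, "tz": 0, "wx": 0, "wy": 0, "wz": 0, "gripper": 2.5}, {"tx": 0, "ty": 0, "tz": 0, "wx": 0, "wy": 0, "wz": 0, "gripper": 2.5}, {"tx": 0, "ty": 0, "tz": 0, "wx": 0, "wy": 0, "wz": 0, "gripper": 2.5}, {"tx": 0, "ty": 0, "tz": 0, "wx": 0, "wy": 0, "wz": 0, "gripper": 2.5}, {"tx": 0, "ty": 0, "tz": 0, "wx": 0, "wy": 0, "wz": 0, "gripper": 2.5}, {"tx": 0, "ty": 0, "tz": 0, "wx": 0, "wy": 0, "wz": 0, "gripper": 2.5}])

```text
clock: 5.03
tool_pos: [402.8, -188.4, 83.3]
tcp_rot: [0.001, 0.165, 0.986, -0.0]
ft_force: [-1.2, 1.7, 6.4]
gripper_width: 35.6
gripper_force: 29.9
```

Emit:
move_arm(moves=[{"tx": 0, "ty": 0, "tz": 1, "wx": 0, "wy": 0, "wz": 0, "gripper": 2.5}, {"tx": 0, "ty": 0, "tz": 2.5, "wx": 0, "wy": 0, "wz": 0, "gripper": 2.5}, {"tx": 0, "ty": 0, "tz": 4.5, "wx": 0, "wy": 0, "wz": 0, "gripper": 2.5}, {"tx": 0, "ty": 0, "tz": 7, "wx": 0, "wy": 0, "wz": 0, "gripper": 2.5}, {"tx": 0, "ty": 0, "tz": 9.5, "wx": 0, "wy": 0, "wz": 0, "gripper": 2.5}, {"tx": 2, "ty": 0, "tz": 12, "wx": 0, "wy": 0, "wz": 0, "gripper": 2.5}, {"tx": 3, "ty": -1, "tz": 14, "wx": 0, "wy": 0, "wz": 0, "gripper": 2.5}, {"tx": 3, "ty": -2, "tz": 14, "wx": 0, "wy": 0, "wz": 0, "gripper": 2.5}, {"tx": 3, "ty": -2, "tz": 14, "wx": 0, "wy": 0, "wz": 0, "gripper": 2.5}])

```text
clock: 5.78
tool_pos: [432.9, -209.4, 223.4]
tcp_rot: [0.002, 0.165, 0.986, -0.001]
ft_force: [0.2, -0.3, -1.5]
gripper_width: 35.1
gripper_force: 30.6
```

```bash
cat > look2.py <<'E'
from h import *
import sys
np.set_printoptions(precision=1,suppress=True)
s=status.state();print(s["tool_pos"],s["joint_pos"],s["clock"])
ims=[]
for c in("wrist","scene","side"):
    f=frame(c); ims.append(f["pixels"]); 
    for p in place_of("anvil_top",c)[:1]: print(c,round(p["score"],2),p["centre"],ray(f,p["centre"],30))
    for m in masks_of("anvil",c)[:1]:
        Q=cloud(f,m["mask"]); Q=Q[(abs(Q[:,2]-30)<4)]
        if len(Q)>20: print(m["score"],len(Q),cv2.minEnclosingCircle(Q[:,:2].astype(np.float32)),Q.min(0),Q.max(0))
cv2.imwrite("pics/%s.png"%sys.argv[1],cv2.resize(np.vstack([ims[0],cv2.resize(ims[1][100:300,230:550],(640,400))]),(480,600))[:,:,::-1])
E
python3 look2.py b1
```

```text
[ 432.9 -209.4  223.4] [-0.5  0.2 -0.3  1.1 -0.  -0.1] 5.7833
0.56 537 ((523.9988403320312, -325.9690246582031), 48.83748245239258) [ 479.1 -364.8   26. ] [ 561.9 -283.2   31.8]
scene 0.85 [0.5672, 0.4865] [ 535.1 -328.4   30. ]
0.55 248 ((532.9342041015625, -312.9328918457031), 55.60576629638672) [ 477.7 -367.6   26.2] [ 586.8 -261.3   34. ]
side 0.83 [0.4995, 0.3977] [ 543.  -313.7   30. ]
0.91 283 ((532.26513671875, -316.0321350097656), 60.43490219116211) [ 480.7 -375.5   26.1] [ 586.3 -257.4   34. ]
```

View pics/b1.png

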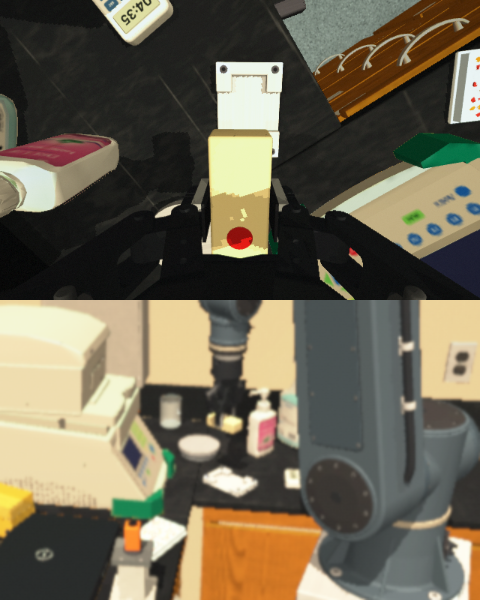

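The wrist picture shows the bar held squarely, spot up at (240,238). The scene crop shows the table clear, with the pump next to it on the right. Checking clearances round the table.

```bash
python3 - <<'E'
from h import *
np.set_printoptions(precision=0,suppress=True)
Ps=[]
for c in("scene","side","wrist"):
    P=cloud(frame(c))
    if c=="wrist": P=P[(P[:,2]<150)]
    Ps.append(P)
P=np.vstack(Ps)
P=P[(P[:,2]>50)&(P[:,2]<450)&(P[:,0]>430)&(P[:,0]<720)&(P[:,1]<0)&(P[:,1]>-520)]
H=np.zeros((15,26),int)
np.maximum.at(H,(((P[:,0]-430)//20).astype(int),((-P[:,1])//20).astype(int)),P[:,2].astype(int))
print("y  ",*[f"{-20*i-10:4d}" for i in range(26)])
for i in range(15): print(430+20*i+10,*[f"{v:4d}" for v in H[i]])
E
```

```text
y    -10  -30  -50  -70  -90 -110 -130 -150 -170 -190 -210 -230 -250 -270 -290 -310 -330 -350 -370 -390 -410 -430 -450 -470 -490 -510
440    0    0    0    0    0    0  244  447  449  431  418  206    0    0    0    0    0    0    0    0    0    0    0    0    0    0
460    0    0    0    0    0    0  249  254  449  443  423  171    0    0    0    0    0    0    0    0    0    0    0    0    0    0
480    0    0    0    0    0    0    0    0  448  449  423    0    0    0    0    0    0    0    0    0    0    0    0    0    0    0
500    0    0    0    0    0    0    0    0    0  448    0    0    0    0    0    0    0    0    0    0    0    0    0    0    0    0
520    0    0    0    0    0    0    0    0    0    0    0    0    0    0    0    0    0    0    0    0    0    0    0    0    0    0
540   65   60    0    0    0    0    0    0    0    0    0    0    0    0    0    0    0    0    0    0    0    0    0    0    0    0
560   96   92   80   72   70   53    0    0   51   50    0    0    0    0    0    0    0    0    0    0    0    0    0    0    0    0
580  131  118  112  103   92
[... 343 characters left out ...]
    0    0    0    0    0  113
640  251  250  251  250  249  248  248  249  243  142    0    0    0    0    0    0    0    0    0    0    0    0   82   87    0  304
660  378  251  252  252  251  251  251  251  248  244    0    0    0    0    0    0    0    0    0    0    0   88   85   88   87  348
680  393  390  388  382  376  252  251  250  250  246    0    0    0    0    0    0    0    0    0    0    0   88    0    0  110  449
700  402  399  396  393  392  390  389  382  250    0    0    0    0  119    0    0    0    0    0    0    0   84   83   83  107  449
720  407  405  402  398  397  395  393  330  251    0    0    0    0    0    0    0    0    0    0    0    0    0    0   84  107  448
```

Emit:
move_arm(moves=[{"tx": 2, "ty": -2, "tz": 0, "wx": 0, "wy": 0, "wz": 0, "gripper": 2.5}, {"tx": 4, "ty": -4.5, "tz": 0, "wx": 0, "wy": 0, "wz": 0, "gripper": 2.5}, {"tx": 6.5, "ty": -7, "tz": -1, "wx": 0, "wy": 0, "wz": 0, "gripper": 2.5}, {"tx": 8.5, "ty": -9, "tz": -3, "wx": 0, "wy": 0, "wz": 0, "gripper": 2.5}, {"tx": 10, "ty": -10.5, "tz": -5, "wx": 0, "wy": 0, "wz": 0, "gripper": 2.5}, {"tx": 10.1, "ty": -10.7, "tz": -7.5, "wx": 0, "wy": 0, "wz": 0, "gripper": 2.5}, {"tx": 10.1, "ty": -10.7, "tz": -9.5, "wx": 0, "wy": 0, "wz": 0, "gripper": 2.5}, {"tx": 10.1, "ty": -10.7, "tz": -10.5, "wx": 0, "wy": 0, "wz": 0, "gripper": 2.5}, {"tx": 10.1, "ty": -10.7, "tz": -10.5, "wx": 0, "wy": 0, "wz": 0, "gripper": 2.5}, {"tx": 10.1, "ty": -10.7, "tz": -10.5, "wx": 0, "wy": 0, "wz": 0, "gripper": 2.5}])

```text
clock: 7.22
tool_pos: [532.9, -314.8, 117.4]
tcp_rot: [-0.0, 0.165, 0.986, 0.0]
ft_force: [-0.4, -0.3, 0.0]
gripper_width: 35.0
gripper_force: 30.6
```

```bash
python3 - <<'E'
from h import *
np.set_printoptions(precision=1,suppress=True)
for c in("scene","side"):
    f=frame(c)
    for n,z in(("bar_center",50),("anvil_top",30)):
      for p in place_of(n,c)[:1]: print(c,n,round(p["score"],2),ray(f,p["centre"],z))
    for n in("bar","anvil"):
      for m in masks_of(n,c)[:1]:
        Q=cloud(f,m["mask"]); print(n,m["score"],len(Q),np.percentile(Q,3,axis=0),np.percentile(Q,97,axis=0))
E
```

```text
scene bar_center 0.62 [ 527.  -307.6   50. ]
scene anvil_top 0.62 [ 545.6 -338.4   30. ]
bar 0.48 145 [ 491.1 -336.9   28.6] [ 569.7 -285.2   66.3]
anvil 0.85 280 [ 482.8 -335.3    1.6] [ 577.4 -261.5   33.4]
side bar_center 0.56 [ 535.2 -314.    50. ]
side anvil_top 0.78 [ 539.2 -305.    30. ]
bar 0.61 138 [ 490.8 -329.    39. ] [ 570.4 -286.2   67.1]
anvil 0.77 248 [ 489.  -318.6    5. ] [ 577.7 -262.8   34.8]
```

Emit:
move_arm(moves=[{"tx": 0, "ty": 0, "tz": -0.4, "wx": 0, "wy": 0, "wz": 0, "gripper": 2.5}, {"tx": 0, "ty": 0, "tz": -0.7, "wx": 0, "wy": 0, "wz": 0, "gripper": 2.5}, {"tx": 0, "ty": 0, "tz": -0.9, "wx": 0, "wy": 0, "wz": 0, "gripper": 2.5}, {"tx": 0, "ty": 0, "tz": -0.95, "wx": 0, "wy": 0, "wz": 0, "gripper": 2.5}, {"tx": 0, "ty": 0, "tz": -0.95, "wx": 0, "wy": 0, "wz": 0, "gripper": 2.5}, {"tx": 0, "ty": 0, "tz": -0.95, "wx": 0, "wy": 0, "wz": 0, "gripper": 2.5}])

```text
clock: 8.22
tool_pos: [532.8, -314.9, 108.2]
tcp_rot: [0.0, 0.165, 0.986, -0.0]
ft_force: [-6.1, 4.0, 17.4]
gripper_width: 35.6
gripper_force: 32.9
```

Emit:
move_arm(moves=[{"tx": 0, "ty": 0, "tz": 0.1, "wx": 0, "wy": 0, "wz": 0, "gripper": 5.5}, {"tx": 0, "ty": 0, "tz": 0.1, "wx": 0, "wy": 0, "wz": 0, "gripper": 5.5}, {"tx": 0, "ty": 0, "tz": 0.1, "wx": 0, "wy": 0, "wz": 0, "gripper": 5.5}, {"tx": 0, "ty": 0, "tz": 0.1, "wx": 0, "wy": 0, "wz": 0, "gripper": 5.5}, {"tx": 0, "ty": 0, "tz": 0.1, "wx": 0, "wy": 0, "wz": 0, "gripper": 5.5}, {"tx": 0, "ty": 0, "tz": 0.1, "wx": 0, "wy": 0, "wz": 0, "gripper": 5.5}, {"tx": 0, "ty": 0, "tz": 2, "wx": 0, "wy": 0, "wz": 0, "gripper": 5.5}, {"tx": 0, "ty": 0, "tz": 5, "wx": 0, "wy": 0, "wz": 0, "gripper": 5.5}, {"tx": 0, "ty": 0, "tz": 8, "wx": 0, "wy": 0, "wz": 0, "gripper": 7}, {"tx": -3, "ty": 0, "tz": 11, "wx": 0, "wy": 0, "wz": 0, "gripper": 8}])

```text
clock: 9.05
tool_pos: [506.0, -314.7, 217.6]
tcp_rot: [0.001, 0.164, 0.987, 0.0]
ft_force: [1.1, -1.4, 0.5]
gripper_width: 77.2
gripper_force: 0.0
```

Emit:
move_arm(moves=[{"tx": -3, "ty": 2, "tz": 2, "wx": 0, "wy": 0, "wz": 0, "gripper": 8}, {"tx": -6, "ty": 3, "tz": 4, "wx": 0, "wy": 0, "wz": 0, "gripper": 8}, {"tx": -8, "ty": 3, "tz": 7, "wx": 0, "wy": 0, "wz": 0, "gripper": 8}, {"tx": -8, "ty": 3, "tz": 8, "wx": 0, "wy": 0, "wz": 0, "gripper": 8}, {"tx": -8, "ty": 3, "tz": 8, "wx": 0, "wy": 0, "wz": 0, "gripper": 8}, {"tx": -8, "ty": 3, "tz": 8, "wx": 0, "wy": 0, "wz": 0, "gripper": 8}])

```text
clock: 9.55
tool_pos: [424.0, -285.2, 297.0]
tcp_rot: [0.001, 0.165, 0.986, -0.0]
ft_force: [-0.4, -0.5, -0.0]
gripper_width: 79.9
gripper_force: 0.0
```

```bash
cat > look3.py <<'E'
from h import *
np.set_printoptions(precision=2,suppress=True)
s=status.state();print(s["tool_pos"],s["joint_pos"],s["clock"])
for c in("wrist","scene","side"):
    f=frame(c)
    if c=="wrist": save(f,"w3")
    for n,z in(("bar_center",54),("spot",54),("anvil_top",30)):
      for p in place_of(n,c)[:1]: print(c,n,round(p["score"],2),ray(f,p["centre"],z))
    P=cloud(f); m=(abs(P[:,0]-533)<70)&(abs(P[:,1]+315)<60)&(abs(P[:,2]-54)<4); B=P[m]
    if len(B)>30: print("top",len(B),B.mean(0),cv2.minAreaRect(B[:,:2].astype(np.float32)))
    if c=="wrist":
        hsv=cv2.cvtColor(f["pixels"],cv2.COLOR_RGB2HSV); r=((hsv[...,0]<8)|(hsv[...,0]>172))&(hsv[...,1]>150)&(hsv[...,2]>80)
        Q=cloud(f,r); Q=Q[(abs(Q[:,0]-550)<60)&(abs(Q[:,1]+320)<60)&(abs(Q[:,2]-54)<5)]; 
        if len(Q): print("red",len(Q),(Q.min(0)+Q.max(0))/2,Q.mean(0),Q.max(0)-Q.min(0))
        P=P[(abs(P[:,2]-30)<3)&(abs(P[:,0]-533)<65)&(abs(P[:,1]+315)<65)]
        if len(P): print("anvil",len(P),cv2.minEnclosingCircle(P[:,:2].astype(np.float32)))
E
python3 look3.py
```

```text
[ 423.96 -285.25  296.98] [-0.59  0.24 -0.02  1.31  0.   -0.26] 9.55
wrist bar_center 0.62 [ 530.59 -309.6    54.  ]
wrist spot 0.63 [ 558.23 -319.7    54.  ]
top 2041 [ 529.97 -313.32   53.46] ((531.9362182617188, -313.6391906738281), (34.969818115234375, 80.53984069824219), 70.62805938720703)
red 121 [ 554.62 -322.09   53.86] [ 554.56 -322.12   53.91] [14.36 14.28  3.46]
anvil 3703 ((534.0929565429688, -316.14276123046875), 55.260311126708984)
scene bar_center 0.74 [ 519.04 -280.75   54.  ]
scene spot 0.53 [ 553.32 -338.34   54.  ]
scene anvil_top 0.53 [ 543.51 -334.31   30.  ]
top 87 [ 530.88 -310.85   54.09] ((532.1213989257812, -313.6775207519531), (40.00815963745117, 85.33966827392578), 70.86441040039062)
side bar_center 0.62 [ 541.64 -305.65   54.  ]
side spot 0.54 [ 548.59 -328.94   54.  ]
side anvil_top 0.47 [ 544.61 -317.42   30.  ]
top 99 [ 530.73 -311.46   54.4 ] ((531.219970703125, -315.3100280761719), (40.88422775268555, 80.45440673828125), 70.34982299804688)
```

View pics/w3.png

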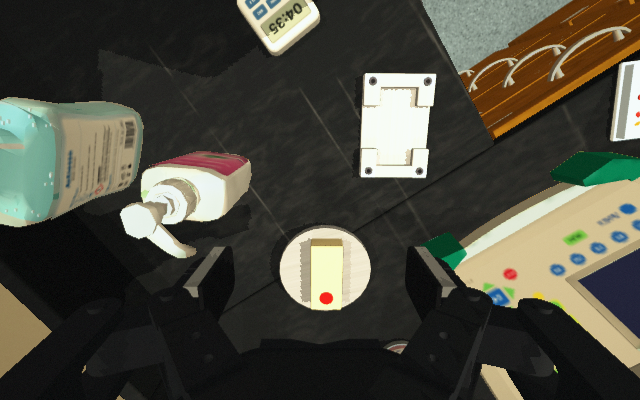

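The wrist picture shows the bar flat in the middle of the table, with the spot at pixel (326,298) = world (554.6,-322). The mould is empty. Now I swing to the holder.

Emit:
move_arm(moves=[{"tx": 0, "ty": 3, "tz": 0.5, "wx": 0, "wy": 0, "wz": 0, "gripper": 8}, {"tx": 0, "ty": 6.5, "tz": 1, "wx": 0, "wy": 0, "wz": 0, "gripper": 8}, {"tx": -0.5, "ty": 10, "tz": 1.5, "wx": 0, "wy": 0, "wz": 0, "gripper": 8}, {"tx": -1, "ty": 13.5, "tz": 2, "wx": 0, "wy": 0, "wz": 0, "gripper": 8}, {"tx": -1, "ty": 17, "tz": 2.5, "wx": 0, "wy": 0, "wz": 0, "gripper": 8}, {"tx": -1, "ty": 20.5, "tz": 2.5, "wx": 0, "wy": 0, "wz": 0, "gripper": 8}, {"tx": -1, "ty": 24, "tz": 2.5, "wx": 0, "wy": 0, "wz": 0, "gripper": 8}, {"tx": -1, "ty": 27.5, "tz": 2.5, "wx": 0, "wy": 0, "wz": 0, "gripper": 8}, {"tx": -1, "ty": 31, "tz": 2.5, "wx": 0, "wy": 0, "wz": 0, "gripper": 8}, {"tx": -1, "ty": 34.5, "tz": 2.5, "wx": 0, "wy": 0, "wz": 0, "gripper": 8}])

```text
clock: 10.98
tool_pos: [413.1, 61.7, 322.1]
tcp_rot: [0.0, 0.165, 0.986, 0.0]
ft_force: [1.8, -0.7, 0.7]
gripper_width: 80.1
gripper_force: 0.0
```

Emit:
move_arm(moves=[{"tx": 0, "ty": 3.5, "tz": 0, "wx": 0, "wy": 0, "wz": 0, "gripper": 8}, {"tx": 0, "ty": 7, "tz": 0, "wx": 0, "wy": 0, "wz": 0, "gripper": 8}, {"tx": 0.5, "ty": 10.5, "tz": 0, "wx": 0, "wy": 0, "wz": 0, "gripper": 8}, {"tx": 1, "ty": 14, "tz": 0, "wx": 0, "wy": 0, "wz": 0, "gripper": 8}, {"tx": 1, "ty": 17.5, "tz": 0, "wx": 0, "wy": 0, "wz": 0, "gripper": 8}, {"tx": 1.5, "ty": 20.5, "tz": 0, "wx": 0, "wy": 0, "wz": 0, "gripper": 8}, {"tx": 1.5, "ty": 23, "tz": 0, "wx": 0, "wy": 0, "wz": 0, "gripper": 8}, {"tx": 1.5, "ty": 23, "tz": 0, "wx": 0, "wy": 0, "wz": 0, "gripper": 8}, {"tx": 1.5, "ty": 23, "tz": 0, "wx": 0, "wy": 0, "wz": 0, "gripper": 8}])

```text
clock: 11.73
tool_pos: [428.3, 291.0, 321.5]
tcp_rot: [-0.0, 0.164, 0.987, -0.0]
ft_force: [-0.0, -0.7, -0.4]
gripper_width: 80.1
gripper_force: 0.0
```

```bash
cat > look4.py <<'E'
from h import *
np.set_printoptions(precision=1,suppress=True)
s=status.state();print(s["tool_pos"],s["joint_pos"],s["clock"])
f=frame("wrist"); save(f,"w4")
for p in place_of("probe_grip","wrist")[:1]: print(p["score"],p["centre"],ray(f,p["centre"],128))
for p in place_of("holder","wrist")[:1]: print("holder",p["score"],ray(f,p["centre"],0))
P=cloud(f); n=(abs(P[:,0]-432)<70)&(abs(P[:,1]-300)<70)
for lo,hi,k in((147,158,"top"),(97,104,"plate")):
    B=P[n&(P[:,2]>lo)&(P[:,2]<hi)]
    if len(B)>10: print(k,len(B),B.mean(0),cv2.minAreaRect(B[:,:2].astype(np.float32)))
E
python3 look4.py
```

```text
[428.3 291.  321.5] [ 0.6  0.2  0.1  1.4 -0.   0.9] 11.7333
0.83 [0.5088, 0.4965] [434. 295. 128.]
holder 0.79 [432.9 293.1   0. ]
top 1046 [431.9 296.8 155.2] ((433.6067199707031, 296.3250427246094), (28.077775955200195, 28.151565551757812), 21.71927833557129)
plate 3667 [428.1 297.8  99.5] ((433.8908996582031, 296.2559509277344), (72.23574829101562, 72.30648040771484), 19.394678115844727)
```

View pics/w4.png

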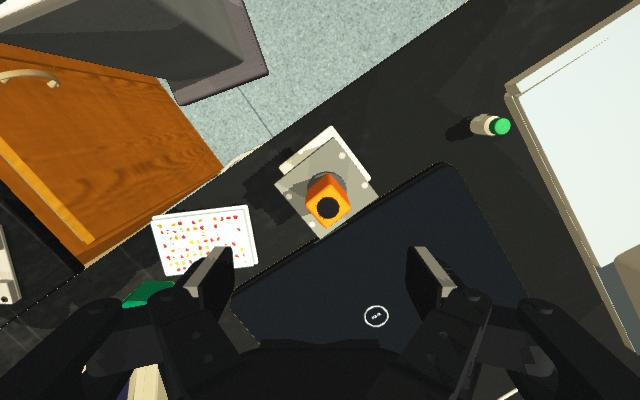

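The wrist picture shows the orange handle top at (328,208) on its plate, with the vial at (500,126) and the plate at (205,240), both clear. The handle is at (433.7,296.3) with sides at 20°/110°, so I turn +0.68 rad and descend 141 mm.

Emit:
move_arm(moves=[{"tx": 0.5, "ty": 0.5, "tz": 0, "wx": 0, "wy": 0, "wz": 0.12, "gripper": 7}, {"tx": 0.5, "ty": 0.5, "tz": -1, "wx": 0, "wy": 0, "wz": 0.24, "gripper": 7}, {"tx": 0.5, "ty": 0.5, "tz": -2, "wx": 0, "wy": 0, "wz": 0.36, "gripper": 7}, {"tx": 0.5, "ty": 0.5, "tz": -3, "wx": 0, "wy": 0, "wz": 0.48, "gripper": 7}, {"tx": 0.5, "ty": 0.5, "tz": -4, "wx": 0, "wy": 0, "wz": 0.6, "gripper": 7}, {"tx": 0.5, "ty": 0.5, "tz": -5, "wx": 0, "wy": 0, "wz": 0.68, "gripper": 7}, {"tx": 0.5, "ty": 0.5, "tz": -6, "wx": 0, "wy": 0, "wz": 0.68, "gripper": 7}, {"tx": 0.5, "ty": 0.5, "tz": -6, "wx": 0, "wy": 0, "wz": 0.68, "gripper": 7}])

```text
clock: 12.55
tool_pos: [433.1, 293.9, 260.3]
tcp_rot: [-0.001, -0.172, 0.985, -0.0]
ft_force: [0.0, -0.1, -0.9]
gripper_width: 70.1
gripper_force: 0.0
```

```bash
python3 look4.py; python3 -c "
from h import *
q=status.state()['tcp_rot'];R=Ro.from_quat([q[1],q[2],q[3],q[0]]).as_matrix();print(np.degrees(np.arctan2(R[1,1],R[0,1])),R[:,2])"
```

```text
[433.1 293.9 260.3] [ 0.6  0.3 -0.1  1.2 -0.   0.3] 12.55
0.84 [0.5, 0.5505] [435.5 295.5 128. ]
holder 0.8 [435.3 293.5   0. ]
top 1788 [431.4 295.3 155.2] ((433.333740234375, 296.00262451171875), (28.067399978637695, 27.909095764160156), 20.691204071044922)
plate 5529 [426.7 293.5  99.6] ((434.00592041015625, 296.3174133300781), (72.77091979980469, 72.25961303710938), 19.181537628173828)
109.8449011997322 [ 4.55754731e-04  2.61169874e-04 -9.99999862e-01]
```

Emit:
move_arm(moves=[{"tx": 0.05, "ty": 0.2, "tz": -2, "wx": 0, "wy": 0, "wz": 0, "gripper": 7}, {"tx": 0.05, "ty": 0.2, "tz": -4, "wx": 0, "wy": 0, "wz": 0, "gripper": 7}, {"tx": 0.05, "ty": 0.2, "tz": -6, "wx": 0, "wy": 0, "wz": 0, "gripper": 7}, {"tx": 0.05, "ty": 0.2, "tz": -7.5, "wx": 0, "wy": 0, "wz": 0, "gripper": 7}, {"tx": 0.05, "ty": 0.2, "tz": -8, "wx": 0, "wy": 0, "wz": 0, "gripper": 7}, {"tx": 0.05, "ty": 0.2, "tz": -8, "wx": 0, "wy": 0, "wz": 0, "gripper": 7}, {"tx": 0.05, "ty": 0.2, "tz": -8, "wx": 0, "wy": 0, "wz": 0, "gripper": 7}])

```text
clock: 13.28
tool_pos: [434.4, 297.2, 182.8]
tcp_rot: [0.0, -0.173, 0.985, 0.0]
ft_force: [0.1, -0.4, 0.6]
gripper_width: 70.1
gripper_force: 0.0
```

Emit:
move_arm(moves=[{"tx": 0, "ty": 0, "tz": 0, "wx": 0, "wy": 0, "wz": 0, "gripper": 3.5}, {"tx": 0, "ty": 0, "tz": 0, "wx": 0, "wy": 0, "wz": 0, "gripper": 3.5}, {"tx": 0, "ty": 0, "tz": 0, "wx": 0, "wy": 0, "wz": 0, "gripper": 3.5}, {"tx": 0, "ty": 0, "tz": 0, "wx": 0, "wy": 0, "wz": 0, "gripper": 2}, {"tx": 0, "ty": 0, "tz": 0, "wx": 0, "wy": 0, "wz": 0, "gripper": 2}, {"tx": 0, "ty": 0, "tz": 0, "wx": 0, "wy": 0, "wz": 0, "gripper": 2}, {"tx": 0, "ty": 0, "tz": 0, "wx": 0, "wy": 0, "wz": 0, "gripper": 2}, {"tx": 0, "ty": 0, "tz": 0, "wx": 0, "wy": 0, "wz": 0, "gripper": 2}], newtons=50)

```text
clock: 13.95
tool_pos: [434.3, 297.2, 182.6]
tcp_rot: [0.001, -0.174, 0.985, 0.0]
ft_force: [-1.6, -0.6, 5.4]
gripper_width: 27.4
gripper_force: 49.1
```

Emit:
move_arm(moves=[{"tx": 0, "ty": 0, "tz": 1, "wx": 0, "wy": 0, "wz": 0, "gripper": 2}, {"tx": 0, "ty": 0, "tz": 3, "wx": 0, "wy": 0, "wz": 0, "gripper": 2}, {"tx": 0, "ty": 0, "tz": 5.5, "wx": 0, "wy": 0, "wz": 0, "gripper": 2}, {"tx": 0, "ty": 0, "tz": 8, "wx": 0, "wy": 0, "wz": 0, "gripper": 2}, {"tx": 0, "ty": 0, "tz": 10.5, "wx": 0, "wy": 0, "wz": 0, "gripper": 2}, {"tx": 0, "ty": 0, "tz": 12, "wx": 0, "wy": 0, "wz": 0, "gripper": 2}, {"tx": 0, "ty": 0, "tz": 12, "wx": 0, "wy": 0, "wz": 0, "gripper": 2}, {"tx": 0, "ty": 0, "tz": 12, "wx": 0, "wy": 0, "wz": 0, "gripper": 2}])

```text
clock: 14.62
tool_pos: [434.2, 297.2, 302.6]
tcp_rot: [0.001, -0.174, 0.985, 0.0]
ft_force: [-0.5, 0.0, -2.1]
gripper_width: 27.6
gripper_force: 49.5
```

```bash
cat > look5.py <<'E'
from h import *
import sys
np.set_printoptions(precision=1,suppress=True)
s=status.state();print(s["tool_pos"],s["joint_pos"],s["clock"])
T=np.array(s["tool_pos"]); zt=T[2]-169.6
for c in("scene","side","wrist"):
    f=frame(c); save(f,sys.argv[1]+c)
    for p in place_of("probe_tip",c)[:1]: print(c,"tip",p["score"],p["centre"],ray(f,p["centre"],zt)-T)
    for p in place_of("probe_grip",c)[:1]: print(c,"grip",p["score"],ray(f,p["centre"],T[2]-54.6)-T)
    for m in masks_of("probe",c)[:1]:
        Q=cloud(f,m["mask"])-T; Q=Q[(np.hypot(Q[:,0],Q[:,1])<40)]
        print("mask",m["score"],len(Q))
        for a in range(-180,0,20):
            q=Q[(Q[:,2]>a)&(Q[:,2]<a+20)]
            if len(q)>3: print(a,len(q),q.min(0),q.max(0))
E
python3 look5.py p1
```

```text
[434.2 297.2 302.6] [0.6 0.3 0.  1.3 0.  0.3] 14.6167
scene grip 0.63 [ -4.8  -8.8 -54.6]
mask 0.8 235
-160 17 [  -6.2   -0.5 -160. ] [   0.9    7.1 -141.9]
-140 49 [ -12.3   -3.4 -139.8] [   7.2   12.3 -120.1]
-120 51 [ -12.5   -3.  -119.9] [   6.7   12.2 -100.2]
-100 40 [-19.6  -4.6 -98.8] [  4.8  17.7 -80. ]
-80 50 [-19.4 -14.3 -79.9] [ 10.3  21.5 -61.8]
-60 15 [-19.5  -0.9 -59.7] [-14.7  10.3 -41. ]
-40 13 [-18.2  -9.1 -37.8] [-11.9  10.4 -25.2]
side tip 0.75 [0.5586, 0.4637] [ -18.1 -274.4 -169.6]
side grip 0.63 [ -4.3   3.5 -54.6]
mask 0.81 256
-160 6 [  -5.8   -1.8 -155.3] [  -0.5    3.3 -147.7]
-140 44 [ -11.9    2.2 -139.1] [   7.6   12.4 -120.5]
-120 47 [ -13.    -5.3 -119.8] [   7.9   10.2 -100.2]
-100 37 [-11.4   1.1 -99.7] [ 15.6  17.1 -80.7]
-80 52 [ -9.  -16.5 -80. ] [ 16.   20.2 -60. ]
-60 38 [  3.7 -16.6 -59.9] [ 14.5  16.7 -40.1]
-40 32 [  4.5  -8.8 -39.5] [ 13.8  16.  -25.5]
wrist grip 0.6 [ -1.   -0.7 -54.6]
mask 0.87 9081
-160 17 [ -12.1  -10.5 -141.9] [  -4.1   10.  -140. ]
-140 243 [ -12.4  -11.  -139.9] [   1.4    9.3 -120.2]
-120 124 [ -12.6  -10.8 -120. ] [  -3.5    6.4 -107.4]
-100 120 [-20.4 -18.8 -84. ] [ -5.2  11.7 -80. ]
-80 1239 [-20.4 -18.9 -80. ] [ -2.5  13.1 -60. ]
-60 1319 [-18.7 -17.1 -60. ] [ -5.8   9.1 -40. ]
-40 5997 [-18.7 -17.1 -40. ] [ 15.6  16.3 -24.2]
```

Emit:
move_arm(moves=[{"tx": 0, "ty": -2, "tz": 0, "wx": 0, "wy": 0, "wz": 0, "gripper": 2}, {"tx": -0.5, "ty": -5, "tz": 0, "wx": 0, "wy": 0, "wz": 0, "gripper": 2}, {"tx": -1, "ty": -8, "tz": 0, "wx": 0, "wy": 0, "wz": 0, "gripper": 2}, {"tx": -1.5, "ty": -11, "tz": 0, "wx": 0, "wy": 0, "wz": 0, "gripper": 2}, {"tx": -1.5, "ty": -14, "tz": 0, "wx": 0, "wy": 0, "wz": 0, "gripper": 2}, {"tx": -1.5, "ty": -17, "tz": 0, "wx": 0, "wy": 0, "wz": 0, "gripper": 2}, {"tx": -1.5, "ty": -20, "tz": 0, "wx": 0, "wy": 0, "wz": 0, "gripper": 2}, {"tx": -1.5, "ty": -23, "tz": 0, "wx": 0, "wy": 0, "wz": 0, "gripper": 2}, {"tx": -1.5, "ty": -26, "tz": 0, "wx": 0, "wy": 0, "wz": 0, "gripper": 2}, {"tx": -1.5, "ty": -29, "tz": 0, "wx": 0, "wy": 0, "wz": 0, "gripper": 2}])

```text
clock: 16.05
tool_pos: [418.7, 5.6, 302.1]
tcp_rot: [0.0, -0.174, 0.985, -0.0]
ft_force: [0.8, 0.6, -1.5]
gripper_width: 27.7
gripper_force: 49.7
```

Emit:
move_arm(moves=[{"tx": 0, "ty": -3, "tz": 0, "wx": 0, "wy": 0, "wz": 0, "gripper": 2}, {"tx": 0, "ty": -6, "tz": 0, "wx": 0, "wy": 0, "wz": 0, "gripper": 2}, {"tx": 0, "ty": -9, "tz": 0, "wx": 0, "wy": 0, "wz": 0, "gripper": 2}, {"tx": 0, "ty": -12, "tz": 0, "wx": 0, "wy": 0, "wz": 0, "gripper": 2}, {"tx": 0, "ty": -15, "tz": 0, "wx": 0, "wy": 0, "wz": 0, "gripper": 2}, {"tx": 0, "ty": -18, "tz": 0, "wx": 0, "wy": 0, "wz": 0, "gripper": 2}, {"tx": 0.5, "ty": -21, "tz": 0, "wx": 0, "wy": 0, "wz": 0, "gripper": 2}, {"tx": 1.5, "ty": -24, "tz": 0, "wx": 0, "wy": 0, "wz": 0, "gripper": 2}, {"tx": 3, "ty": -27, "tz": 0, "wx": 0, "wy": 0, "wz": 0, "gripper": 2}, {"tx": 5, "ty": -29.5, "tz": 0, "wx": 0, "wy": 0, "wz": 0, "gripper": 2}])

```text
clock: 16.88
tool_pos: [468.7, -290.2, 302.1]
tcp_rot: [0.0, -0.173, 0.985, -0.0]
ft_force: [0.2, 0.5, -1.0]
gripper_width: 27.8
gripper_force: 49.7
```

Emit:
move_arm(moves=[{"tx": 2.5, "ty": -1, "tz": 0, "wx": 0, "wy": 0, "wz": 0, "gripper": 2}, {"tx": 5, "ty": -2, "tz": 0, "wx": 0, "wy": 0, "wz": 0, "gripper": 2}, {"tx": 7.5, "ty": -2.8, "tz": -1, "wx": 0, "wy": 0, "wz": 0, "gripper": 2}, {"tx": 8.7, "ty": -3.1, "tz": -3, "wx": 0, "wy": 0, "wz": 0, "gripper": 2}, {"tx": 8.7, "ty": -3.1, "tz": -5, "wx": 0, "wy": 0, "wz": 0, "gripper": 2}, {"tx": 8.7, "ty": -3.1, "tz": -6, "wx": 0, "wy": 0, "wz": 0, "gripper": 2}, {"tx": 8.7, "ty": -3.1, "tz": -6.4, "wx": 0, "wy": 0, "wz": 0, "gripper": 2}, {"tx": 8.7, "ty": -3.1, "tz": -6.4, "wx": 0, "wy": 0, "wz": 0, "gripper": 2}, {"tx": 8.7, "ty": -3.1, "tz": -6.4, "wx": 0, "wy": 0, "wz": 0, "gripper": 2}])

```text
clock: 17.63
tool_pos: [555.9, -319.1, 239.1]
tcp_rot: [0.0, -0.174, 0.985, -0.0]
ft_force: [0.0, 0.3, -1.8]
gripper_width: 27.5
gripper_force: 49.8
```

```bash
python3 look5.py p2; python3 - <<'E'
import cv2,numpy as np
w=cv2.imread("pics/p2wrist.png"); 
a=[cv2.resize(cv2.imread(f"pics/p2{c}.png")[y-50:y+50,x-80:x+80],(400,250)) for c,x,y in(("scene",362,180),("side",318,155))]
cv2.imwrite("pics/c2.png",np.vstack([cv2.resize(w,(800,350)),np.hstack(a)]))
E
```

```text
[ 555.9 -319.1  239.1] [-0.5  0.5  0.3  1.3 -0.  -0.9] 17.6333
scene grip 0.58 [-223.8  821.2  -54.6]
mask 0.61 130
-160 5 [  -4.5   -2.6 -149.2] [   3.6    7.  -141.3]
-140 24 [ -12.1   -3.2 -135.1] [   7.9   12.7 -120.2]
-120 26 [ -11.7   -0.4 -119. ] [   8.2   13.8 -100.7]
-100 22 [-11.2  -0.4 -99.6] [  8.5  10.8 -81.3]
-80 23 [-10.9  -0.2 -79.3] [ 16.6  19.5 -60. ]
-60 15 [  4.8  -7.3 -59.5] [ 13.4  18.7 -40.4]
-40 15 [  5.4  -4.3 -39.3] [ 13.6  15.8 -24.7]
mask 0.73 9100
-160 15 [ -11.4  -10.6 -142.1] [  -2.8    5.3 -140.1]
-140 239 [ -11.8  -10.6 -140. ] [   1.6    9.6 -120. ]
-120 130 [ -11.9  -10.5 -119.9] [  -3.     6.8 -107.5]
-100 104 [-19.7 -18.4 -83.4] [ -4.1  11.4 -80. ]
-80 1249 [-19.6 -18.5 -80. ] [ -1.8  13.5 -60. ]
-60 1321 [-18.3 -16.8 -60. ] [ -5.3  10.3 -40. ]
-40 6013 [-18.1 -16.8 -40. ] [ 15.7  16.5 -23.4]
```

View pics/c2.png

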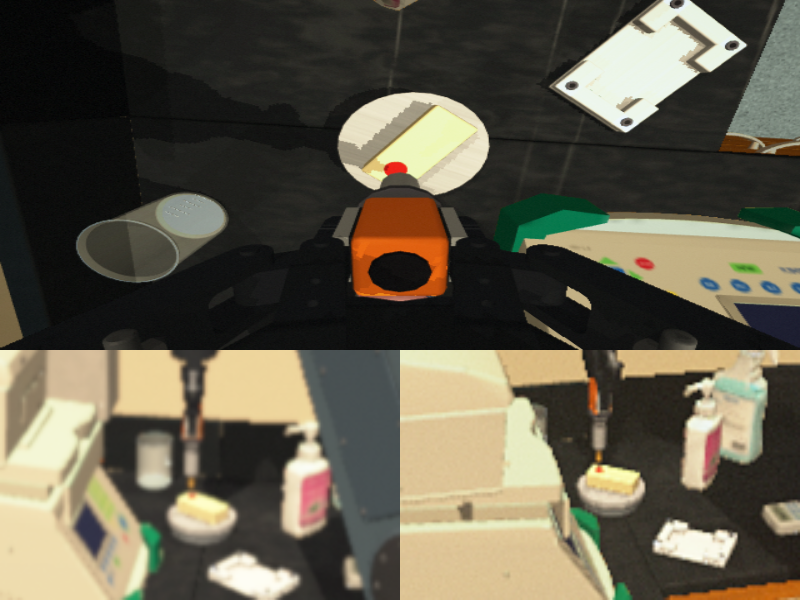

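The crop shows the tip just above the red spot at (395,168), the probe upright and the bar undisturbed. I shift a little in y and lower towards contact.

Emit:
move_arm(moves=[{"tx": 0, "ty": -0.1, "tz": -0.4, "wx": 0, "wy": 0, "wz": 0, "gripper": 2}, {"tx": 0, "ty": -0.2, "tz": -0.8, "wx": 0, "wy": 0, "wz": 0, "gripper": 2}, {"tx": 0, "ty": -0.2, "tz": -1.2, "wx": 0, "wy": 0, "wz": 0, "gripper": 2}, {"tx": 0, "ty": -0.2, "tz": -1.2, "wx": 0, "wy": 0, "wz": 0, "gripper": 2}, {"tx": 0, "ty": -0.2, "tz": -1.2, "wx": 0, "wy": 0, "wz": 0, "gripper": 2}, {"tx": 0, "ty": -0.2, "tz": -1.2, "wx": 0, "wy": 0, "wz": 0, "gripper": 2}])

```text
clock: 18.73
tool_pos: [556.0, -321.0, 225.9]
tcp_rot: [-0.0, -0.174, 0.985, 0.0]
ft_force: [1.4, 0.4, -1.5]
gripper_width: 27.6
gripper_force: 49.8
```

```bash
python3 - <<'E'
from h import *
np.set_printoptions(precision=1,suppress=True)
f=frame("wrist");s=status.state(); T=np.array(s["tool_pos"]); print(T,s["ft_force"])
hsv=cv2.cvtColor(f["pixels"],cv2.COLOR_RGB2HSV); r=((hsv[...,0]<8)|(hsv[...,0]>172))&(hsv[...,1]>150)&(hsv[...,2]>80)
Q=cloud(f,r); Q=Q[(abs(Q[:,0]-555)<30)&(abs(Q[:,1]+322)<30)&(abs(Q[:,2]-54)<6)]
print("red",len(Q),Q.min(0),Q.max(0))
P=cloud(f); B=P[(abs(P[:,0]-533)<70)&(abs(P[:,1]+315)<60)&(abs(P[:,2]-54)<3)]; print(cv2.minAreaRect(B[:,:2].astype(np.float32)))
m=(abs(P[:,0]-T[0])<30)&(abs(P[:,1]-T[1])<30)&(P[:,2]>T[2]-168)&(P[:,2]<T[2]-90)
Q=P[m]-T
for a in range(-170,-90,10):
    q=Q[(Q[:,2]>a)&(Q[:,2]<a+10)]
    if len(q)>3: print(a,len(q),q.min(0),q.max(0))
for c in("scene","side"):
    f=frame(c)
    hsv=cv2.cvtColor(f["pixels"],cv2.COLOR_RGB2HSV); save(f,"p3"+c)
    P=cloud(f)-T; m=(abs(P[:,0])<15)&(abs(P[:,1])<15)&(P[:,2]<-142)&(P[:,2]>-166); q=P[m]; print(c,len(q),q.min(0),q.max(0),q.mean(0))
E
```

```text
[ 556.1 -321.   226. ] [-0.   0.4 -1.8]
red 131 [ 547.  -329.9   51.9] [ 558.6 -315.3   55.8]
((531.9160766601562, -314.27825927734375), (36.249488830566406, 79.81061553955078), 70.7383804321289)
-150 9 [ -11.6  -10.6 -141.1] [  -2.8   10.4 -140. ]
-140 112 [ -12.1  -10.5 -139.9] [   1.5    9.5 -130. ]
-130 122 [ -12.1  -10.6 -130. ] [  -0.3    9.  -120.1]
-120 124 [ -12.   -10.5 -120. ] [  -3.5    6.9 -110.1]
-110 20 [ -11.9   -7.5 -110. ] [  -8.8    2.4 -107. ]
scene 8 [  -5.4   -2.9 -160.3] [   1.5    5.6 -142.7] [  -2.3    1.  -152.8]
side 7 [  -5.2   -2.2 -162.3] [  -1.     6.3 -145.9] [  -2.9    2.1 -154.1]
```

Emit:
move_arm(moves=[{"tx": 0, "ty": -0.1, "tz": -0.2, "wx": 0, "wy": 0, "wz": 0, "gripper": 2}, {"tx": 0, "ty": -0.1, "tz": -0.4, "wx": 0, "wy": 0, "wz": 0, "gripper": 2}, {"tx": 0, "ty": -0.1, "tz": -0.6, "wx": 0, "wy": 0, "wz": 0, "gripper": 2}, {"tx": 0, "ty": -0.1, "tz": -0.7, "wx": 0, "wy": 0, "wz": 0, "gripper": 2}, {"tx": 0, "ty": -0.1, "tz": -0.7, "wx": 0, "wy": 0, "wz": 0, "gripper": 2}, {"tx": 0, "ty": -0.1, "tz": -0.7, "wx": 0, "wy": 0, "wz": 0, "gripper": 2}, {"tx": 0, "ty": -0.1, "tz": -0.7, "wx": 0, "wy": 0, "wz": 0, "gripper": 2}])

```text
clock: 19.47
tool_pos: [556.1, -322.0, 219.0]
tcp_rot: [0.0, -0.174, 0.985, -0.0]
ft_force: [0.2, -0.6, -0.9]
gripper_width: 27.5
gripper_force: 50.1
```

Emit:
move_arm(moves=[{"tx": 0, "ty": 0, "tz": -0.1, "wx": 0, "wy": 0, "wz": 0, "gripper": 2}, {"tx": 0, "ty": 0, "tz": -0.2, "wx": 0, "wy": 0, "wz": 0, "gripper": 2}, {"tx": 0, "ty": 0, "tz": -0.2, "wx": 0, "wy": 0, "wz": 0, "gripper": 2}, {"tx": 0, "ty": 0, "tz": -0.2, "wx": 0, "wy": 0, "wz": 0, "gripper": 2}])

```text
clock: 19.8
tool_pos: [556.0, -322.0, 216.9]
tcp_rot: [0.0, -0.174, 0.985, -0.0]
ft_force: [0.3, -0.5, 0.8]
gripper_width: 26.9
gripper_force: 50.1
```

```bash
python3 - <<'E'
from h import *
F=[]
for i in range(8):
    f=frame(("wrist","scene","side")[i%3]); s=status.state(); F.append(s["ft_force"]); 
print(np.mean(F,0),np.std(F,0),s["tool_pos"],s["clock"])
E
```

```text
[ 0.20459585 -0.44616313  0.13735387] [0.56551887 0.47157003 0.28043717] [ 556.04446216 -321.98692144  216.89853834] 20.2
```

Emit:
move_arm(moves=[{"tx": 0, "ty": 0, "tz": -0.1, "wx": 0, "wy": 0, "wz": 0, "gripper": 2}, {"tx": 0, "ty": 0, "tz": -0.2, "wx": 0, "wy": 0, "wz": 0, "gripper": 2}, {"tx": 0, "ty": 0, "tz": -0.25, "wx": 0, "wy": 0, "wz": 0, "gripper": 2}, {"tx": 0, "ty": 0, "tz": -0.25, "wx": 0, "wy": 0, "wz": 0, "gripper": 2}, {"tx": 0, "ty": 0, "tz": -0.25, "wx": 0, "wy": 0, "wz": 0, "gripper": 2}])

```text
clock: 20.62
tool_pos: [556.0, -322.0, 214.4]
tcp_rot: [0.0, -0.174, 0.985, -0.0]
ft_force: [-0.2, -0.6, 0.8]
gripper_width: 27.3
gripper_force: 50.2
```

```bash
python3 - <<'E'
from h import *
F=[]
for i in range(20):
    f=grab_frame(("scene","side","wrist")[i%3]); s=status.state(); F.append(s["ft_force"])
print(np.mean(F,0),np.std(F,0),s["tool_pos"],s["clock"])
f=frame("wrist"); P=cloud(f); T=np.array(s["tool_pos"])
B=P[(abs(P[:,0]-533)<70)&(abs(P[:,1]+315)<60)&(abs(P[:,2]-54)<3)]; print(cv2.minAreaRect(B[:,:2].astype(np.float32)))
b=[]
for c in("scene","side"):
    f=frame(c)
    X=f["Rc"].T@(np.array([555,-322,65])-f["C"]); u=int(X[0]/X[2]*f["f"]+f["cx"]);v=int(X[1]/X[2]*f["f"]+f["cy"])
    b.append(cv2.resize(f["pixels"][v-25:v+15,u-20:u+20],(400,400),interpolation=cv2.INTER_CUBIC)[:,:,::-1])
cv2.imwrite("pics/c4.png",np.hstack(b))
E
```

```text
[ 0.33001266 -0.70688261  0.83756321] [0.47666786 0.50971206 0.44333305] [ 556.03614957 -321.98426959  214.36059214] 21.6167
((531.9759521484375, -314.25164794921875), (36.15381622314453, 80.06137084960938), 70.78054809570312)
```

View pics/c4.png

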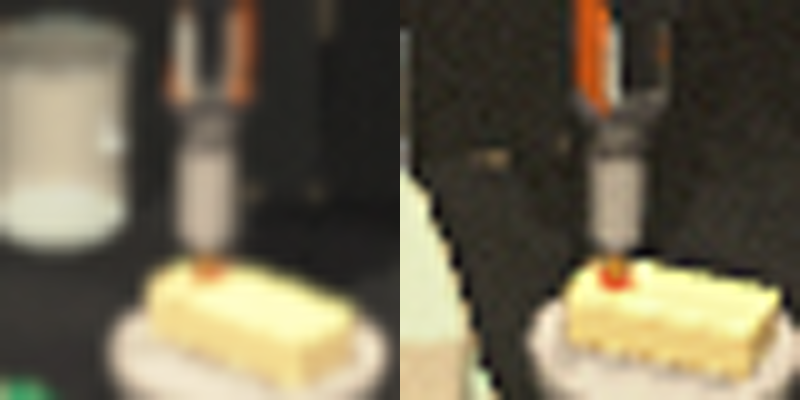

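The two crops show the probe upright on the red spot at (210,268) and (615,275), with the bar flat. The force gives about 2.7 N (6 mm in) and the geometry about 9 mm in, both inside the 4–12 mm window. Handing in.

```bash
python3 -c "
from rig import order
print(order.sign_off())"
```

```text
the job is handed in; nothing more can be done
None
```

The job is handed in, with no verdict returned: the bar lies flat, spot up, in the middle of the test table, and the probe is held upright on the red spot at about 3 N, its plunger an estimated 6–9 mm in.

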